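Put the shop desk back in order

TASK

Tidy the desk by putting each of the four loose things in the holder made for it: hang up the handset in the phone's cradle with the earpiece in the far well (the display end), seat the battery pack in the charger's bay with its gauge end away from the raised head, lay the tape roll flat over the hub of its stand, and stand the spray can in its cup. Set each one down fully home rather than letting it fall or throwing it, and leave all four at rest in their holders.

Things in the scene. Friction and masses are not known exactly. Their poses are not given: they have to be found in the camera images.
- handset: Loose black phone handset (0.16 kg), cups down. 190 mm long (x), 40 high. Origin: centre of its underside, z up. Round earpiece cup, 46 mm wide, centred at x = +72 mm (grey dot on its back); square mouthpiece cup, 46 mm, at x = -72. Between them the handle along x, 32 mm wide (y), from 22 to 40 mm up, clear below: grip its middle across y from above.
- handset_ear (a point): Centre of the round earpiece cup's underside, 72 mm along the handset's +x from its origin; axes as the handset's.
- pack: Loose black battery pack of a cordless drill (0.38 kg), contact face down. 100 mm long (x), 60 mm wide (y) below and 54 mm wide from 22 mm up to its top at 50 mm. Origin: centre of its underside, z up. The -x end is the gauge end: a white bar with three dark dots lies across its top there.
- pack_gauge (a point): Point on the underside at the pack's gauge end, 48 mm along the pack's -x from its origin; axes as the pack's.
- roll: Loose roll of yellow label tape (0.18 kg) lying flat: a ring of 100 mm outside diameter with a 76 mm hole (cardboard core), so its wall is 12 mm thick, 48 mm high. Origin: centre of the hole at the underside, z up. Pick it by the wall, one finger in the hole.
- can: Loose small spray can (0.20 kg) standing upright: body 52 mm in diameter up to 126 mm, a shoulder, then a white cap 44 mm in diameter from 138 to 168 mm. Origin: centre of its underside, z up.
- phone: Fixed black desk phone, 216 (x) by 172 mm. Origin: centre of its underside, z up. Keypad at -x, display at +x, both on the right (-y). On the left, along y = +45 mm, the cradle: floor at z = 40 mm, wells centred at x = +72 (earpiece, light dot) and -72 (mouthpiece), walls 12 mm high at the ends and beside the wells only, 7 mm of play all round. Nothing is higher than 55 mm.
- charger: Fixed black drop-in charger, 184 (x) by 106 mm. Origin: under the centre of its bay, z up. Bay: 114 mm (x) by 74, floor at z = 30 mm with two brass strips, rims 10 mm above it at the sides and the -x end, 7 mm of play round the pack. At the +x end (x from 57 to 101) the raised head, 58 mm high, with vents and two white lamps. The pack's gauge end belongs at -x.
- tape_stand: Fixed stand for a tape roll: dark round base 120 mm across, 10 mm thick; on it an aluminium hub of 60 mm diameter, bevelled to 50 mm at its top (z = 22 mm), which goes into the roll's core; above it a 12 mm spindle whose knob ends at z = 74 mm. Origin: centre of the underside, z up. A seated roll lies flat on the base, underside at z = 10 mm.
- can_cup: Fixed steel cup for a spray can: flange of 100 mm diameter, 4 mm thick, cup of 73 mm outside and 67 mm inside diameter, rim 54 mm and inner floor 6 mm above the origin. Origin: centre of the underside, z up.
Not all that is in view belongs to the job. There is more than one size of the roll; the one meant has the size given above.

How it is judged (in metres and radians):
At the end, for the whole second after the job is handed in: Handset in the cradle (earpiece within 12 mm of the far well's centre), pack in the bay (gauge end within 12 mm along, 15 across), both within 0.2 rad; roll within 12 mm on its hub, can within 12 mm in its cup; all within 4-5 mm of seated height, tilt under 0.1 rad, under 0.02 m/s (x of handset_ear in the frame of phone between 0.06 and 0.084 m and y of handset_ear in the frame of phone between 0.033 and 0.057 m and z of handset_ear in the frame of phone between 0.035 and 0.044 m and angle between the x axis of handset and the x axis of phone, either way round below 0.2 rad and linear speed of each of handset, pack, roll, can below 0.02 m/s and angle between each of handset, pack, roll, can's own z axis and vertical below 0.1 rad and x of pack_gauge in the frame of charger between -0.06 and -0.036 m and y of pack_gauge in the frame of charger between -0.015 and 0.015 m and z of pack in the frame of charger between 0.026 and 0.034 m and angle between the x axis of pack and the x axis of charger, either way round below 0.2 rad and horizontal distance between roll and tape_stand below 0.012 m and z of roll in the frame of tape_stand between 0.006 and 0.014 m and horizontal distance between can and can_cup below 0.012 m and z of can in the frame of can_cup between 0.002 and 0.01 m); the robot touches nothing.
It fails at once if the handset is dropped from more than about 5 cm, or thrown (linear speed of handset above 1 m/s and contact force between the fingers and handset below 0.2 N).
It fails at once if the pack is dropped from more than about 5 cm, or thrown (linear speed of pack above 1 m/s and contact force between the fingers and pack below 0.2 N).
It fails at once if the roll is dropped from more than about 5 cm, or thrown (linear speed of roll above 1 m/s and contact force between the fingers and roll below 0.2 N).
It fails at once if the can is dropped from more than about 5 cm, or thrown (linear speed of can above 1 m/s and contact force between the fingers and can below 0.2 N).
It also fails if it takes over 115 s, if anything falls off the work surface, if the arm or the gripper's body presses on something with over 40 N, if the wrist force passes 120 N, or if a joint passes its speed limit or range.

ROBOT

A 6-joint arm with a two-finger parallel gripper is mounted at the origin on the work surface. World frame = base frame: x ahead of the robot, y to its left, z up, the work surface at z = 0. Lengths are in m, angles in degrees, forces in N, time in s.
With the tool pointing down it reaches from about 0.35 to 0.925 m from the base axis. Payload 6.4 kg.
Tool frame: the origin (TCP) lies on the centre line of the jaws, within the pads' length; the fingertips stand 22 mm ahead of it and the grasp point (between the pads) lies 3 mm ahead of it (nose_length is the distance from the TCP to the fingertips, in m); z points along the fingers, y is the line along which they close (so a half turn about z gives the same grasp; the last joint's range is limited). The gripper opens to 85 mm and grips with 20 to 120 N. Pads are 22 mm wide; open, the fingers measure 114 mm over their backs; the gripper's body (76 mm by 85 mm) begins 54 mm behind the grasp point. The pads swing forward as they close: fully open they stand 13 mm farther back than shut.
Start: joints at [55.915, 14.043, 89.255, -0, 76.702, -9.975], TCP at [0.266, 0.593, 0.253] pointing down, gripper open.
Joint ranges: [-179.41, 179.41], [-58.25, 129.5], [7.25, 145.43], [-54.29, 234.29], [11.92, 165.04], [-157.13, 157.13]. Speed limits (degrees/s): [147.25, 147.25, 180, 180, 180, 180].

INTERFACE

Orientations are given as a 3x3 rotation matrix whose columns are the frame's x, y, z axes.
In Python, from station import * gives the robot as it stands.
- The arm moves only by the shell command python3 -m handwheel 'ROWS' [OPENING] [FORCE]. ROWS is text: rows parted by semicolons, each of 6 numbers parted by spaces: the shift along the tool's x, y, z normalised to -1 to 1, where 1 is 40 mm, then the turn, a rotation vector about the tool's x, y, z normalised to -1 to 1, where 1 is 0.12 rad. In form: x y z wx wy wz; .... A call has 1 to 12 rows; each row shifts and turns the commanded pose from where the row before left it, along the tool's axes as they then stand; what a row does not reach is not made up. A row lasts 1/12 s, in which the tool goes at most 41.7 mm and 7.16 degrees, less where a joint would pass 70% of its speed; a pose out of reach is approached as far as the arm can. A call with a number of a shift or a turn outside -1 to 1 is refused whole. A call with a gripper value outside its range is refused whole. OPENING is the closure, from -1 (fully open) to 1 (shut), set as the call begins (- or left out, the last holds). The fingers move at their own pace and stop on an object; FORCE is the grip in N (left out, the last holds). Time passes only in rows, so rows that do not move let the fingers close. It gives the time, the measured TCP pose, the force, the opening and the grip force at its end, in the units of the state.
- read_state(): the state, without advancing time (a new reading comes with each control period).
- camera(name): name is "side" or "top" or "wrist"; returns a dict with "img" (420x560x3 uint8, blue, green, red), "z_map" (420x560 float32, m along the optical axis (not along the pixel's ray), 0 where there is no reading), "mtx" (3x3 intrinsics, pixels), "origin" and "rotation" of the camera in the world; the wrist camera has in their place "tool_from_camera" (4x4, takes a point from camera to tool coordinates, whose origin is the TCP and whose axes are the flange's). Camera axes: x right, y down, z forward; pixel columns grow to the right and rows downward; lengths in m; the calibration is good to about 2 mm. A picture is of the moment at which its call begins: read the wrist's pose just before it.
- hand_in(): hands the job in; it is judged then, once.
The state is a dict: "time_s": time; "q": joint angles; "joint_velocities": joint speeds; "tau": joint torques, N m; "ee_pos": TCP position; "tcp_rot": TCP orientation; "force": force on the tool from outside, world axes, zero at the start; "ft_torque": the same for the moment, N m; "opening": finger opening in m; "gripper_force": force on a finger pad.
Only numpy, scipy, OpenCV 4.12 (cv2) and the standard library are available. Lean on these libraries where they do the work, as an engineer would, in place of code of your own. Each camera call takes 0.05 s, during which the arm holds its last target. There are 200 camera calls.

## Working session

There is one attempt and no reset: what is moved stays moved. The work goes in short steps, Python scripts to look and compute and a shell command to move; the robot and the scene stay as the last step left them, time stands still between calls to the robot, and variables do not carry over. Pictures are saved under pics/ and viewed, at most 14 in all, crops included, and the job is handed in when it is done.

```bash
mkdir -p pics
cat > h.py <<'E'
from station import *
import numpy as np, cv2
def snap(n,f=None):
    s=read_state(); c=camera(n)
    if n=="wrist":
        T=c["tool_from_camera"]; R=np.array(s["tcp_rot"]); c["rotation"]=R@T[:3,:3]; c["origin"]=np.array(s["ee_pos"])+R@T[:3,3]
    if f: cv2.imwrite("pics/"+f,c["img"])
    return c
def cloud(c):
    z=c["z_map"]; K=c["mtx"]; v,u=np.mgrid[:z.shape[0],:z.shape[1]]
    p=np.stack([(u-K[0][2])/K[0][0]*z,(v-K[1][2])/K[1][1]*z,z],-1)
    return p@np.array(c["rotation"]).T+np.array(c["origin"])
E
python3 - <<'E'
from h import *
for n in("top","side"):
    c=snap(n,n+"0.png"); P=cloud(c); np.savez(n+"0.npz",P=P,img=c["img"],z=c["z_map"],K=c["mtx"],R=c["rotation"],o=c["origin"])
    print(n,c["origin"],np.round(c["rotation"],3).tolist(),c["mtx"][0][0], (c["z_map"]>0).mean())
print({k:np.round(v,3).tolist() for k,v in read_state().items()})
E
```

```text
top [0.31412795 0.03784093 1.19759373] [[-0.024, -0.991, 0.13], [-1.0, 0.026, 0.01], [-0.013, -0.13, -0.991]] 418.5179457017653 0.9960544217687075
side [ 0.01205073 -1.12550051  0.81489341] [[0.937, -0.192, 0.292], [-0.349, -0.51, 0.786], [-0.002, -0.839, -0.545]] 517.4546197054042 0.9916751700680272
{'time_s': 0.1, 'q': [55.916, 14.085, 89.319, -0.002, 76.7, -9.975], 'joint_velocities': [-0.042, -0.09, -0.1, 0.076, -0.024, 0.072], 'tau': [-0.0, -43.067, -32.713, -0.0, 0.003, 0.0], 'ee_pos': [0.265, 0.593, 0.252], 'tcp_rot': [[-0.913, 0.408, -0.001], [0.408, 0.913, -0.002], [0.0, -0.002, -1.0]], 'force': [-0.448, -1.013, 0.569], 'ft_torque': [-0.003, -0.046, 0.046], 'gripper_force': 0.0, 'opening': 0.086}
```

View pics/top0.png

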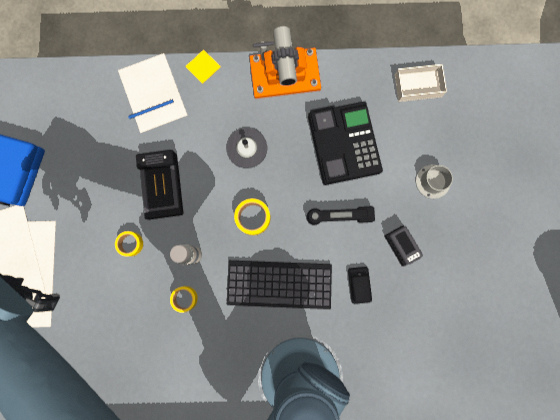

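View pics/side0.png

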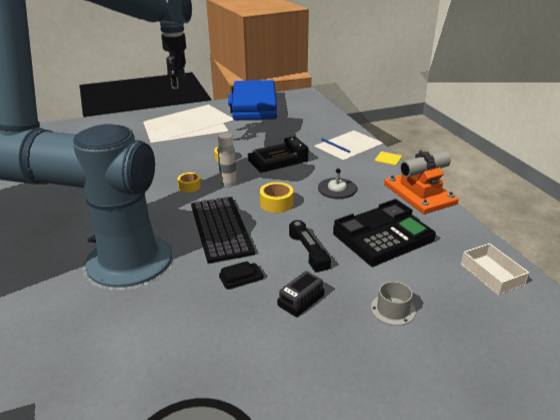

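The top view shows these candidates:
- **Rolls:** (252,216) is large, (128,243) and (182,299) are small. I choose the large one.
- **Pack:** (404,245) has the white bar at (411,259). (360,285) has no gauge, so it is a decoy.
- **Handset:** (340,214), with the round ear at (313,215).
- **Can:** (185,254).
- **Holders:** phone (345,142), charger (160,183) with its head at the top, stand (247,147), cup (434,180).

```bash
cat > m.py <<'E'
from h import *
d=np.load("top0.npz"); P=d["P"]; img=d["img"]
def box(u0,v0,u1,v1,zlo,zhi,mask=None):
    q=P[v0:v1,u0:u1]; m=(q[...,2]>zlo)&(q[...,2]<zhi)
    if mask is not None: m&=mask[v0:v1,u0:u1]
    return q[m]
def rect(q):
    (c,s,a)=cv2.minAreaRect((q[:,:2]*1000).astype(np.float32)); return np.round(c,1),np.round(s,1),round(a,1),"z",np.round(np.percentile(q[:,2],[5,50,95]),3),len(q)
def circ(q): c,r=cv2.minEnclosingCircle((q[:,:2]*1000).astype(np.float32)); return np.round(c,1),round(r,1),np.round(np.percentile(q[:,2],[5,50,95]),3),len(q)
if __name__=="__main__":
    for uv in((300,330),(210,120),(450,240)): print("table",P[uv[1],uv[0]])
    print("roll",circ(box(228,190,278,242,.043,.06))); 
    print("roll small1",circ(box(110,225,146,262,.02,.06)),circ(box(165,283,200,315,.02,.06)))
    print("handset",rect(box(298,198,382,232,.03,.05)))
    e=box(298,198,325,232,.008,.05);print("ear",circ(e))
    print("pack",rect(box(380,215,428,272,.042,.06)),"low",rect(box(380,215,428,272,.012,.06)))
    print("decoy",rect(box(340,260,378,306,.012,.06)))
    print("can cap",circ(box(160,235,210,275,.15,.18)),"all", circ(box(160,235,210,275,.1,.18)))
    print("phone",rect(box(295,90,395,190,.012,.08)))
    print("charger",rect(box(125,140,195,225,.012,.08)),"head",rect(box(125,140,195,225,.05,.08)))
    print("stand knob",circ(box(220,120,275,172,.06,.08)),"base",circ(box(220,120,275,172,.006,.014)),"hub",circ(box(220,120,275,172,.018,.03)))
    print("cup rim",circ(box(405,155,460,205,.047,.06)))
    yel=cv2.inRange(cv2.cvtColor(img,cv2.COLOR_BGR2HSV),(20,120,80),(35,255,255))>0
    g=cv2.inRange(cv2.cvtColor(img,cv2.COLOR_BGR2HSV),(45,80,40),(85,255,255))>0
    print("display",rect(box(330,95,385,140,.0,.1,g)))
    cv2.imwrite("pics/crop.png",cv2.resize(img[80:320,100:470],(800,519),interpolation=cv2.INTER_CUBIC))
E
python3 m.py
```

```text
table [ 0.12753933 -0.00384549 -0.00239219]
table [0.74010044 0.24466013 0.00085494]
table [ 0.36688088 -0.43778384 -0.00092664]
roll (array([443.8, 122.5]), 49.9, array([0.044, 0.047, 0.051]), 443)
roll small1 (array([377. , 473.1]), 35.6, array([0.022, 0.031, 0.036]), 278) (array([221.2, 317.1]), 35.2, array([0.023, 0.032, 0.036]), 270)
handset (array([ 441.4, -125.5]), array([ 42.9, 188.4]), 0.8, 'z', array([0.032, 0.038, 0.043]), 869)
ear (array([440.4, -56.1]), 26.3, array([0.031, 0.038, 0.043]), 246)
pack (array([ 352.7, -297.9]), array([96.3, 54.6]), 28.0, 'z', array([0.045, 0.049, 0.053]), 682) low (array([ 352.8, -296.9]), array([99.5, 58.9]), 28.0, 'z', array([0.019, 0.048, 0.052]), 854)
decoy (array([ 246.9, -172.1]), array([98.7, 57.5]), 4.3, 'z', array([0.014, 0.029, 0.035]), 699)
can cap (array([341.8, 295.7]), 22.0, array([0.159, 0.166, 0.17 ]), 262) all (array([341.6, 294.8]), 25.9, array([0.111, 0.165, 0.169]), 401)
phone (array([ 690.7, -131.6]), array([299.6, 189.2]), 11.8, 'z', array([0.031, 0.039, 0.05 ]), 4591)
charger (array([544.5, 370.7]), array([185.1, 135.2]), 6.1, 'z', array([0.025, 0.032, 0.059]), 2555) head (array([611.7, 392.5]), array([ 44.9, 106. ]), 6.3, 'z', array([0.053, 0.057, 0.06 ]), 570)
stand knob (array([649.7, 136.6]), 7.8, array([0.064, 0.07 , 0.074]), 28) base (array([663.4, 134.8]), 74.1, array([0.007, 0.01 , 0.013]), 866) hub (array([649.5, 137.2]), 29.1, array([0.018, 0.021, 0.025]), 226)
cup rim (array([ 537.5, -398.4]), 38.0, array([0.048, 0.052, 0.057]), 128)
display (array([ 718.4, -180.5]), array([44.7, 64. ]), 9.5, 'z', array([0.042, 0.047, 0.051]), 333)
```

View pics/crop.png

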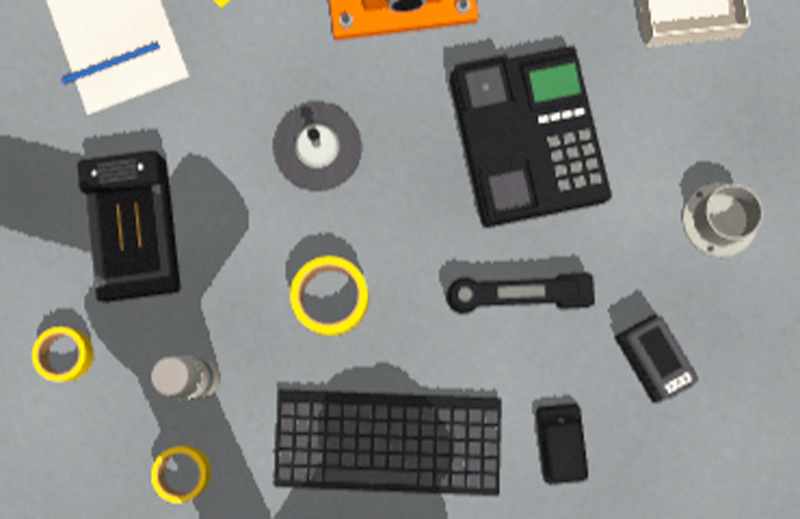

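The close crop confirms the choices: the ear dot is at (463,294), the gauge bar at (678,382) and the large roll at (328,295). Next I'll refine the phone, the charger and the stand.

```bash
cat > m2.py <<'E'
from m import *
def comp(u,v,zlo,zhi):
    m=((P[...,2]>zlo)&(P[...,2]<zhi)).astype(np.uint8); n,l=cv2.connectedComponents(m,connectivity=4); return P[l==l[v,u]]
print("phone",rect(comp(325,145,.015,.08)))
print("charger",rect(comp(160,190,.015,.08)))
hs=comp(340,214,.02,.06); print("hs",rect(hs))
# well dots, brass strips, grey dots
hsv=cv2.cvtColor(img,cv2.COLOR_BGR2HSV)
br=cv2.inRange(hsv,(10,100,100),(30,255,255))>0
print("brass",rect(box(140,165,185,210,.02,.045,br)))
gray=cv2.cvtColor(img,cv2.COLOR_BGR2GRAY).astype(float)
for nm,(u0,v0,u1,v1) in {"earwelldot":(320,115,330,126),"hs eardot":(308,210,318,222)}.items():
    w=gray[v0:v1,u0:u1]; w=np.clip(w-np.percentile(w,80),0,None); q=P[v0:v1,u0:u1]; print(nm,(q*w[...,None]).sum((0,1))/w.sum(), w.max())
for nm,(u0,v0,u1,v1) in {"earwell":(312,100,340,135),"mouthwell":(322,145,350,180)}.items():
    m=(gray[v0:v1,u0:u1]>55)&(P[v0:v1,u0:u1,2]>.03)&(P[v0:v1,u0:u1,2]<.048); q=P[v0:v1,u0:u1][m]; print(nm,rect(q))
dark=gray<0
q=box(215,115,280,180,.005,.015); q=q[np.hypot(q[:,0]-.65,q[:,1]-.137)<.08]; print("base mean",q.mean(0)*1000)
E
python3 m2.py
```

```text
phone (array([ 653.1, -146.5]), array([217.2, 172.8]), 10.5, 'z', array([0.032, 0.039, 0.05 ]), 4526)
charger (array([543. , 384.7]), array([185.1, 106.8]), 6.2, 'z', array([0.025, 0.032, 0.059]), 2537)
hs (array([ 441.4, -125.5]), array([ 42.9, 188.4]), 0.8, 'z', array([0.032, 0.038, 0.043]), 888)
brass (array([543.7, 386. ]), array([57.8, 27.7]), 6.6, 'z', array([0.025, 0.03 , 0.033]), 36)
earwelldot [ 0.7168062  -0.0896082   0.04172819] 46.0
hs eardot [ 0.44208549 -0.05288209  0.04007177] 20.799999999999997
earwell (array([717.9, -90.2]), array([50.7, 48.8]), 9.6, 'z', array([0.036, 0.04 , 0.044]), 288)
mouthwell (array([ 577., -116.]), array([49. , 48.4]), 13.0, 'z', array([0.037, 0.04 , 0.044]), 277)
base mean [648.33491946 136.99902066   9.49143886]
```

```bash
cat > go.py <<'E'
import sys; from h import *
# go.py x y z phi(deg, mod 180 not applied) [off along closing dir handled by caller]
x,y,z,phi=map(float,sys.argv[1:5]); s=read_state(); R=np.array(s["tcp_rot"]); p=np.array(s["ee_pos"])
now=np.degrees(np.arctan2(R[1,1],R[0,1])); t=np.radians((now-phi+180)%360-180)
f=np.radians(phi); Y=np.array([np.cos(f),np.sin(f),0]); Z=np.array([0,0,-1.]); X=np.cross(Y,Z)
d=np.array([x,y,z])-p
print("t",round(s["time_s"],1),"pos",np.round(p,4),"phi",round(now,1),"tilt",np.round(R[:2,2],3),"turn z units",round(t/.12,2),"shift units after turn: x %.2f y %.2f z %.2f"%tuple(np.array([X@d,Y@d,Z@d])/.04),
 "F",np.round(s["force"],1),"open",round(s["opening"],4),"grip",round(s["gripper_force"],1))
E
python3 go.py .3417 .2952 .158 65.9
```

```text
t 0.1 pos [0.2652 0.5929 0.2522] phi 65.9 tilt [-0.001 -0.002] turn z units -0.0 shift units after turn: x -4.78 y -6.01 z 2.36 F [-0.4 -1.   0.6] open 0.0855 grip 0.0
```

```bash
python3 -m handwheel '-.6 -.75 0 0 0 0;-.6 -.75 0 0 0 0;-.6 -.75 0 0 0 0;-.6 -.75 0 0 0 0;-.6 -.75 0 0 0 0;-.6 -.75 0 0 0 0;-.6 -.75 0 0 0 0;-.58 -.76 0 0 0 0;0 0 0 0 0 0;0 0 0 0 0 0;0 0 0 0 0 0' -1 60
python3 - <<'E'
from h import *
c=snap("wrist","w1.png"); P=cloud(c); q=P[(P[...,2]>.158)&(P[...,2]<.175)]
print(np.median(q,0),cv2.minEnclosingCircle((q[:,:2]*1000).astype(np.float32)))
E
python3 go.py .3417 .2952 .158 65.9
```

```text
time_s: 1.02
ee_pos: [0.3418, 0.2959, 0.2532]
tcp_rot: [[-0.913, 0.409, -0.0], [0.409, 0.913, 0.0], [0.0, 0.0, -1.0]]
force: [-1.0, 0.9, 0.8]
opening: 0.0854
gripper_force: 0.0
[0.33947237 0.29715766 0.16672438] ((341.0536804199219, 296.27691650390625), 21.964717864990234)
t 1.1 pos [0.3416 0.2964 0.2532] phi 65.9 tilt [-0.  0.] turn z units 0.01 shift units after turn: x -0.01 y -0.03 z 2.38 F [-0.   0.6 -0.4] open 0.0854 grip 0.0
```

View pics/w1.png

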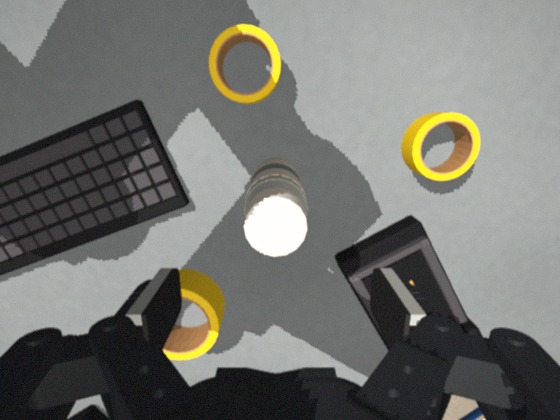

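The wrist view puts the cap at (275,226) px, world (341,296) mm, which agrees with the top view. I'll descend and grip it.

```bash
python3 -m handwheel '0 0 .6 0 0 0;0 0 .6 0 0 0;0 0 .6 0 0 0;0 0 .4 0 0 0;0 0 .18 0 0 0;0 0 0 0 0 0;0 0 0 0 0 0' -1 60; python3 -m handwheel '0 0 0 0 0 0;0 0 0 0 0 0;0 0 0 0 0 0;0 0 0 0 0 0;0 0 0 0 0 0;0 0 0 0 0 0;0 0 0 0 0 0;0 0 0 0 0 0' 1 50;python3 -m handwheel '0 0 -.2 0 0 0;0 0 -.4 0 0 0;0 0 -.6 0 0 0;0 0 -.6 0 0 0;0 0 -.4 0 0 0;0 0 -.1 0 0 0;0 0 0 0 0 0;0 0 0 0 0 0'; python3 go.py .5375 -.3984 .24 65.9
```

```text
time_s: 1.65
ee_pos: [0.3418, 0.2966, 0.1585]
tcp_rot: [[-0.913, 0.407, 0.0], [0.407, 0.913, 0.0], [0.0, 0.0, -1.0]]
force: [0.3, 0.5, 0.3]
opening: 0.0857
gripper_force: 0.0
time_s: 2.32
ee_pos: [0.3426, 0.296, 0.1593]
tcp_rot: [[-0.913, 0.409, 0.002], [0.409, 0.913, 0.001], [-0.001, 0.001, -1.0]]
force: [-1.2, -1.5, 4.6]
opening: 0.0427
gripper_force: 51.3
time_s: 2.98
ee_pos: [0.3412, 0.2954, 0.2489]
tcp_rot: [[-0.913, 0.409, -0.002], [0.409, 0.913, -0.001], [0.001, -0.001, -1.0]]
force: [-0.2, 0.1, -3.0]
opening: 0.0426
gripper_force: 51.4
t 3.0 pos [0.3412 0.2954 0.2489] phi 65.9 tilt [-0.002 -0.001] turn z units -0.0 shift units after turn: x -11.56 y -13.83 z 0.22 F [-0.2  0.1 -3. ] open 0.0426 grip 51.4
```

```bash
python3 -m handwheel '-.3 -.36 0 0 0 0;-.6 -.72 0 0 0 0;-.6 -.72 0 0 0 0;-.6 -.72 0 0 0 0;-.6 -.72 0 0 0 0;-.6 -.72 0 0 0 0;-.6 -.72 0 0 0 0;-.6 -.72 0 0 0 0;-.6 -.72 0 0 0 0;-.6 -.72 0 0 0 0;-.6 -.72 0 0 0 0;-.6 -.72 0 0 0 0';python3 -m handwheel '-.6 -.72 0 0 0 0;-.6 -.72 0 0 0 0;-.6 -.72 0 0 0 0;-.6 -.72 0 0 0 0;-.6 -.72 0 0 0 0;-.6 -.72 0 0 0 0;-.6 -.72 0 0 0 0;-.46 -.55 0 0 0 0;0 0 0 0 0 0;0 0 0 0 0 0;0 0 0 0 0 0'
python3 - <<'E'
from h import *
c=snap("top"); P=cloud(c)
b=P[155:205,405:460]; m=(b[...,2]>.047)&(b[...,2]<.06); q=b[m]; print("cup",cv2.minEnclosingCircle((q[:,:2]*1000).astype(np.float32)),len(q))
c=snap("wrist","w2.png");P=cloud(c); d=P[(abs(P[...,0]-.537)<.06)&(abs(P[...,1]+.398)<.06)]
q=d[(d[:,2]>.047)&(d[:,2]<.06)]; print(len(q),len(d), cv2.minEnclosingCircle((q[:,:2]*1000).astype(np.float32)) if len(q) else 0)
E
python3 go.py .5375 -.3984 .19 65.9
```

```text
time_s: 3.98
ee_pos: [0.4576, -0.1208, 0.2479]
tcp_rot: [[-0.912, 0.409, -0.003], [0.409, 0.912, 0.002], [0.004, 0.0, -1.0]]
force: [1.1, 0.9, -1.2]
opening: 0.0427
gripper_force: 51.7
time_s: 4.9
ee_pos: [0.5366, -0.3985, 0.2477]
tcp_rot: [[-0.913, 0.409, -0.003], [0.409, 0.913, 0.003], [0.004, 0.002, -1.0]]
force: [0.4, 0.0, -2.3]
opening: 0.0425
gripper_force: 51.9
cup ((536.9525756835938, -394.33770751953125), 35.01367950439453) 55
436 66329 ((536.9230346679688, -399.2603759765625), 36.26479721069336)
t 5.0 pos [ 0.537  -0.3981  0.249 ] phi 65.9 tilt [-0.001  0.002] turn z units 0.01 shift units after turn: x -0.02 y -0.00 z 1.47 F [-0.9 -0.  -2.1] open 0.043 grip 51.9
```

View pics/w2.png

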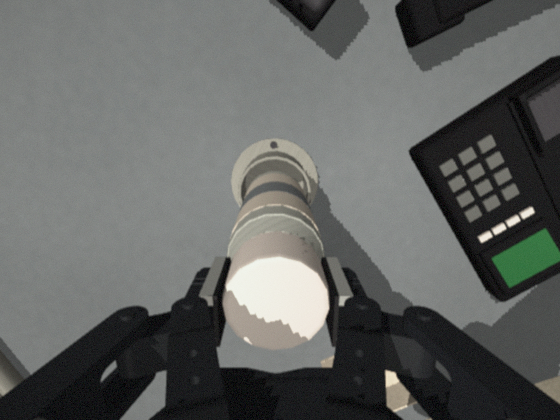

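The can hangs upright over the cup at (275,180) px, and the cup centre reads (537,-399) mm, so it is aligned. I'll lower it.

```bash
python3 -m handwheel '0 0 .3 0 0 0;0 0 .4 0 0 0;0 0 .4 0 0 0;0 0 .4 0 0 0;0 0 .3 0 0 0;0 0 .15 0 0 0;0 0 .08 0 0 0;0 0 .04 0 0 0;0 0 0 0 0 0;0 0 0 0 0 0'; python3 go.py .537 -.3988 .1653 65.9
```

```text
time_s: 5.83
ee_pos: [0.5377, -0.3999, 0.1684]
tcp_rot: [[-0.913, 0.408, 0.001], [0.408, 0.913, -0.001], [-0.002, -0.001, -1.0]]
force: [0.1, -1.0, -2.1]
opening: 0.0425
gripper_force: 51.9
t 5.8 pos [ 0.5377 -0.3999  0.1684] phi 65.9 tilt [ 0.001 -0.001] turn z units -0.0 shift units after turn: x 0.03 y 0.02 z 0.08 F [ 0.1 -1.  -2.1] open 0.0425 grip 51.9
```

```bash
python3 -m handwheel '0 0 .04 0 0 0;0 0 .03 0 0 0;0 0 .03 0 0 0;0 0 .02 0 0 0;0 0 0 0 0 0;0 0 0 0 0 0'; python3 go.py .537 -.3988 .1653 65.9
```

```text
time_s: 6.33
ee_pos: [0.5382, -0.4003, 0.1654]
tcp_rot: [[-0.913, 0.408, 0.002], [0.408, 0.913, -0.002], [-0.003, -0.001, -1.0]]
force: [-1.4, 1.8, 7.3]
opening: 0.0427
gripper_force: 53.0
t 6.3 pos [ 0.5382 -0.4003  0.1654] phi 65.9 tilt [ 0.002 -0.002] turn z units -0.0 shift units after turn: x 0.04 y 0.02 z 0.00 F [-1.4  1.8  7.3] open 0.0427 grip 53.0
```

```bash
python3 -m handwheel '0 0 0 0 0 0;0 0 0 0 0 0;0 0 0 0 0 0;0 0 0 0 0 0;0 0 0 0 0 0' -1; python3 -m handwheel '0 0 -.3 0 0 0;0 0 -.6 0 0 0;0 0 -.6 0 0 0;0 0 -.6 0 0 0;0 0 0 0 0 1;0 0 0 0 0 1;0 0 0 0 0 1;0 0 0 0 0 1;0 0 0 0 0 1;0 0 0 0 0 1;0 0 0 0 0 1;0 0 0 0 0 1'; python3 -m handwheel '0 0 0 0 0 1;0 0 0 0 0 1;0 0 0 0 0 1;0 0 0 0 0 1;0 0 0 0 0 1;0 0 0 0 0 1;0 0 0 0 0 1;0 0 0 0 0 1;0 0 0 0 0 1;0 0 0 0 0 1;0 0 0 0 0 .6;0 0 0 0 0 0'
python3 - <<'E'
from h import *
c=snap("wrist");P=cloud(c); d=P[(abs(P[...,0]-.537)<.06)&(abs(P[...,1]+.398)<.06)]; q=d[(d[:,2]>.16)&(d[:,2]<.18)]
print("can",cv2.minEnclosingCircle((q[:,:2]*1000).astype(np.float32)) if len(q) else 0, np.median(q[:,2]))
E
python3 go.py .3527 -.2975 .13 -62
```

```text
time_s: 6.75
ee_pos: [0.5372, -0.3994, 0.1622]
tcp_rot: [[-0.913, 0.408, -0.0], [0.408, 0.913, 0.0], [0.0, 0.0, -1.0]]
force: [0.8, -0.0, -0.6]
opening: 0.0853
gripper_force: 0.0
time_s: 7.75
ee_pos: [0.5374, -0.3996, 0.2475]
tcp_rot: [[-0.183, 0.983, 0.001], [0.983, 0.183, -0.001], [-0.001, 0.0, -1.0]]
force: [-1.4, 0.3, 0.6]
opening: 0.0849
gripper_force: 0.0
time_s: 8.75
ee_pos: [0.5374, -0.3996, 0.2475]
tcp_rot: [[0.883, 0.469, 0.001], [0.469, -0.883, -0.001], [0.0, 0.001, -1.0]]
force: [-0.1, -0.8, -0.3]
opening: 0.0855
gripper_force: 0.0
can ((538.2623291015625, -400.342041015625), 21.854074478149414) 0.1727890025354516
t 8.8 pos [ 0.5374 -0.3996  0.2473] phi -61.9 tilt [ 0.001 -0.001] turn z units 0.01 shift units after turn: x -2.88 y -4.42 z 2.93 F [-0.   0.6  0.3] open 0.0851 grip 0.0
```

The can is seated: its top reads 173 mm against 174 expected, and it sits 1–2 mm off the cup's centre. Next is the pack.

```bash
python3 -m handwheel '-.5 -.76 0 0 0 0;-.5 -.76 0 0 0 0;-.5 -.76 0 0 0 0;-.5 -.76 .3 0 0 0;-.5 -.76 .6 0 0 0;-.38 -.62 .6 0 0 0;0 0 .6 0 0 0;0 0 .6 0 0 0;0 0 .23 0 0 0;0 0 0 0 0 0;0 0 0 0 0 0;0 0 0 0 0 0'
python3 - <<'E'
from h import *
c=snap("wrist","w3.png");P=cloud(c); d=P[(abs(P[...,0]-.353)<.08)&(abs(P[...,1]+.298)<.08)]; q=d[(d[:,2]>.044)&(d[:,2]<.056)]
print("pack",cv2.minAreaRect((q[:,:2]*1000).astype(np.float32)), np.median(q[:,2]))
E
python3 go.py .3527 -.2975 .05 -62
```

```text
time_s: 9.8
ee_pos: [0.3549, -0.2994, 0.1321]
tcp_rot: [[0.883, 0.47, 0.002], [0.47, -0.883, -0.002], [0.0, 0.003, -1.0]]
force: [0.1, 0.2, -0.4]
opening: 0.0854
gripper_force: 0.0
pack ((354.8112487792969, -297.89141845703125), (94.53306579589844, 53.548301696777344), 27.595155715942383) 0.049117221046738324
t 9.8 pos [ 0.355  -0.2995  0.1322] phi -62.0 tilt [ 0.002 -0.003] turn z units 0.01 shift units after turn: x -0.03 y -0.07 z 2.05 F [0.2 0.1 0.2] open 0.0853 grip 0.0
```

View pics/w3.png

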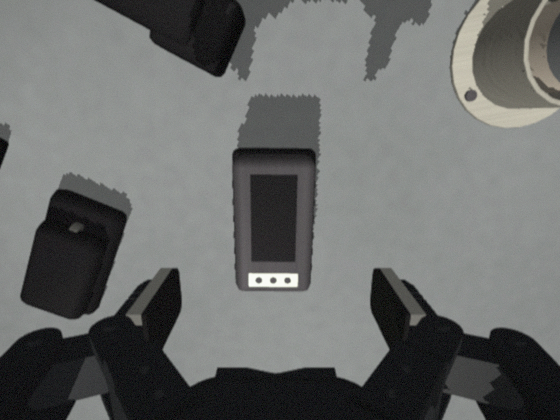

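The pack is straight between the fingers at (274,220) px, with its three-dot gauge at (273,280) px. I'll grip it.

```bash
python3 -m handwheel '-.02 -.04 .5 0 0 0;0 0 .5 0 0 0;0 0 .5 0 0 0;0 0 .3 0 0 0;0 0 .15 0 0 0;0 0 .1 0 0 0;0 0 0 0 0 0;0 0 0 0 0 0'; python3 -m handwheel '0 0 0 0 0 0;0 0 0 0 0 0;0 0 0 0 0 0;0 0 0 0 0 0;0 0 0 0 0 0;0 0 0 0 0 0;0 0 0 0 0 0' 1 80; python3 go.py .3527 -.2975 .05 -62
```

```text
time_s: 10.52
ee_pos: [0.3531, -0.298, 0.0493]
tcp_rot: [[0.883, 0.47, 0.001], [0.47, -0.883, -0.001], [0.0, 0.002, -1.0]]
force: [0.3, 0.4, 0.0]
opening: 0.0854
gripper_force: 0.0
time_s: 11.1
ee_pos: [0.3533, -0.2982, 0.0498]
tcp_rot: [[0.883, 0.47, 0.002], [0.47, -0.883, -0.002], [0.0, 0.003, -1.0]]
force: [-0.4, 1.2, 6.4]
opening: 0.0522
gripper_force: 85.9
t 11.1 pos [ 0.3533 -0.2982  0.0498] phi -62.0 tilt [ 0.002 -0.002] turn z units 0.0 shift units after turn: x -0.00 y -0.02 z -0.01 F [-0.4  1.2  6.4] open 0.0522 grip 85.9
```

```bash
python3 -m handwheel '0 0 -.2 0 0 0;0 0 -.4 0 0 0;0 0 -.5 0 0 0;0 0 -.5 0 0 0;0 0 -.5 0 0 0;0 0 -.5 0 0 0;0 0 -.4 0 0 .65;0 0 0 0 0 .8;0 0 0 0 0 .8;0 0 0 0 0 .6;0 0 0 0 0 .3;0 0 0 0 0 0'; python3 go.py .5341 .3837 .17 -83.6
```

```text
time_s: 12.1
ee_pos: [0.3519, -0.2964, 0.1678]
tcp_rot: [[0.994, 0.11, -0.001], [0.11, -0.994, 0.001], [-0.001, -0.002, -1.0]]
force: [0.1, 0.1, -3.8]
opening: 0.0523
gripper_force: 85.1
t 12.1 pos [ 0.3519 -0.2964  0.1678] phi -83.7 tilt [-0.001  0.001] turn z units -0.01 shift units after turn: x 6.42 y -16.39 z -0.05 F [ 0.1  0.1 -3.8] open 0.0523 grip 85.1
```

```bash
python3 -m handwheel '.14 -.34 0 0 0 0;.27 -.68 0 0 0 0;.27 -.68 0 0 0 0;.27 -.68 0 0 0 0;.27 -.68 0 0 0 0;.27 -.68 0 0 0 0;.27 -.68 0 0 0 0;.27 -.68 0 0 0 0;.27 -.68 0 0 0 0;.27 -.68 0 0 0 0;.27 -.68 0 0 0 0;.27 -.68 0 0 0 0'; python3 -m handwheel '.27 -.68 0 0 0 0;.27 -.68 0 0 0 0;.27 -.68 0 0 0 0;.27 -.68 0 0 0 0;.27 -.68 0 0 0 0;.27 -.68 0 0 0 0;.27 -.68 0 0 0 0;.27 -.68 0 0 0 0;.27 -.68 0 0 0 0;.27 -.68 0 0 0 0;.27 -.68 0 0 0 0;.27 -.68 0 0 0 0'; python3 -m handwheel '.07 -.41 0 0 0 0;0 0 0 0 0 0;0 0 0 0 0 0;0 0 0 0 0 0';  python3 - <<'E'
from h import *
c=snap("wrist","w4.png");P=cloud(c); f=np.radians(6.2); d=P.reshape(-1,3)-[.5341,.3837,0]; lx=d[:,0]*np.cos(f)+d[:,1]*np.sin(f); ly=-d[:,0]*np.sin(f)+d[:,1]*np.cos(f)
z=d[:,2]; m=(z>.05)&(z<.065)&(abs(ly)<.08)&(lx>0.02)&(lx<.15); q=np.c_[lx,ly][m]*1000; print("head",cv2.minAreaRect(q.astype(np.float32)),len(q))
m=(z>.15)&(z<.185)&(abs(ly)<.06)&(abs(lx)<.08); q=np.c_[lx,ly][m]*1000; print("packtop?",cv2.minAreaRect(q.astype(np.float32)),len(q))
m=(z>.034)&(z<.046)&(abs(ly)<.07)&(abs(lx)<.1); q=np.c_[lx,ly][m]*1000; print("rims",q.min(0),q.max(0),len(q))
E
python3 go.py .5341 .3837 .08 -83.6
```

```text
time_s: 13.1
ee_pos: [0.441, 0.0291, 0.168]
tcp_rot: [[0.994, 0.112, -0.001], [0.112, -0.994, 0.0], [-0.001, -0.0, -1.0]]
force: [1.0, -0.7, -4.4]
opening: 0.0522
gripper_force: 85.3
time_s: 14.1
ee_pos: [0.5337, 0.3673, 0.1675]
tcp_rot: [[0.994, 0.112, -0.002], [0.112, -0.994, -0.001], [-0.002, 0.001, -1.0]]
force: [0.9, 0.3, -4.1]
opening: 0.0524
gripper_force: 85.3
time_s: 14.43
ee_pos: [0.5346, 0.3819, 0.1675]
tcp_rot: [[0.994, 0.111, -0.002], [0.111, -0.994, -0.001], [-0.002, 0.001, -1.0]]
force: [-0.0, 0.0, -4.7]
opening: 0.0523
gripper_force: 85.5
head ((78.66757202148438, 1.5522842407226562), (43.61355972290039, 106.27769470214844), 0.13277210295200348) 10115
packtop? ((4.962310791015625, -1.5920524597167969), (79.9062271118164, 88.94194030761719), 89.50845336914062) 26895
rims [ 14.89558927 -47.69461153] [55.4736161  50.44860977] 860
t 14.5 pos [0.5348 0.3817 0.1677] phi -83.7 tilt [-0.001 -0.001] turn z units -0.01 shift units after turn: x -0.01 y -0.05 z 2.19 F [ 0.1 -1.4 -4.1] open 0.052 grip 85.5
```

View pics/w4.png

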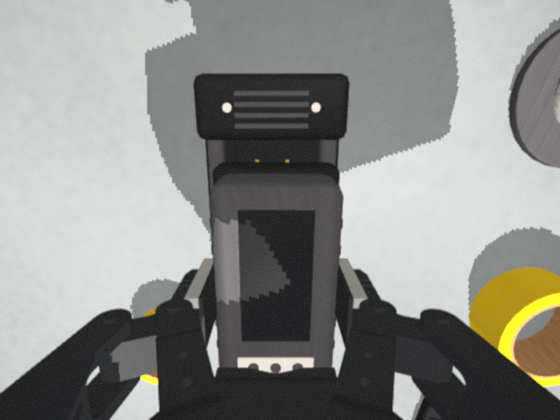

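The pack is aligned over the bay, with its gauge at (275,367) px facing away from the head at (270,105) px. I'll lower it with a small y correction.

```bash
python3 -m handwheel '-.02 -.07 .2 0 0 0;0 0 .4 0 0 0;0 0 .4 0 0 0;0 0 .4 0 0 0;0 0 .3 0 0 0;0 0 .2 0 0 0;0 0 .1 0 0 0;0 0 .04 0 0 0;0 0 0 0 0 0;0 0 0 0 0 0'; python3 go.py .5341 .3845 .0798 -83.6
```

```text
time_s: 15.32
ee_pos: [0.5348, 0.3857, 0.0877]
tcp_rot: [[0.994, 0.111, 0.002], [0.111, -0.994, 0.001], [0.002, -0.001, -1.0]]
force: [-0.2, 0.5, -3.2]
opening: 0.0523
gripper_force: 85.5
t 15.3 pos [0.5348 0.3857 0.0877] phi -83.7 tilt [0.002 0.001] turn z units -0.01 shift units after turn: x -0.02 y 0.03 z 0.20 F [-0.2  0.5 -3.2] open 0.0523 grip 85.5
```

```bash
python3 -m handwheel '0 0.01 .08 0 0 0;0 0 .06 0 0 0;0 0 .04 0 0 0;0 0 .02 0 0 0;0 0 0 0 0 0;0 0 0 0 0 0'; python3 go.py .5341 .3845 .0798 -83.6
```

```text
time_s: 15.82
ee_pos: [0.5343, 0.3851, 0.0799]
tcp_rot: [[0.994, 0.111, 0.0], [0.111, -0.994, -0.0], [0.0, 0.0, -1.0]]
force: [-5.4, -3.1, 6.2]
opening: 0.052
gripper_force: 86.6
t 15.8 pos [0.5343 0.3851 0.0799] phi -83.6 tilt [ 0. -0.] turn z units -0.01 shift units after turn: x -0.01 y 0.02 z 0.00 F [-5.4 -3.1  6.2] open 0.052 grip 86.6
```

```bash
python3 -m handwheel '0 0 0 0 0 0;0 0 0 0 0 0;0 0 0 0 0 0;0 0 0 0 0 0;0 0 0 0 0 0' -.8; python3 -m handwheel '0 0 -.3 0 0 0;0 0 -.6 0 0 0;0 0 -.6 0 0 0;0 0 -.6 0 0 0;0 0 -.4 0 0 0;0 0 0 0 0 0' 0
python3 - <<'E'
from h import *
c=snap("wrist");P=cloud(c); f=np.radians(6.2); d=P.reshape(-1,3)-[.534,.3845,0]; lx=d[:,0]*np.cos(f)+d[:,1]*np.sin(f); ly=-d[:,0]*np.sin(f)+d[:,1]*np.cos(f)
z=d[:,2]; m=(z>.074)&(z<.09)&(abs(ly)<.05)&(abs(lx)<.08); q=np.c_[lx,ly][m]*1000; print("packtop",cv2.minAreaRect(q.astype(np.float32)),len(q),np.median(z[m]))
for n in("wrist","top"):
    P=cloud(c if n=="wrist" else snap(n)); d=P.reshape(-1,3); m=(abs(d[:,0]-.444)<.07)&(abs(d[:,1]-.1225)<.07)&(d[:,2]>.043)&(d[:,2]<.056)
    q=d[m][:,:2]*1000; print(n,len(q),cv2.minEnclosingCircle(q.astype(np.float32)) if len(q) else 0)
E
python3 go.py .4389 .1662 .12 -83.6
```

```text
time_s: 16.23
ee_pos: [0.5344, 0.3851, 0.0787]
tcp_rot: [[0.994, 0.111, 0.0], [0.111, -0.994, 0.0], [0.0, -0.0, -1.0]]
force: [-0.1, -0.0, -0.7]
opening: 0.0773
gripper_force: 0.0
time_s: 16.73
ee_pos: [0.5367, 0.3863, 0.1849]
tcp_rot: [[0.994, 0.111, 0.009], [0.111, -0.994, 0.004], [0.009, -0.003, -1.0]]
force: [-0.3, -0.2, -0.4]
opening: 0.0427
gripper_force: 0.0
packtop ((1.9637222290039062, 0.9972019195556641), (53.56318664550781, 94.9328842163086), 89.88031768798828) 8572 0.0791076520786784
wrist 2267 ((444.5586853027344, 123.32334899902344), 50.570438385009766)
top 440 ((443.77679443359375, 122.50848388671875), 49.908206939697266)
t 16.8 pos [0.5345 0.3852 0.1796] phi -83.7 tilt [0.002 0.001] turn z units -0.01 shift units after turn: x -2.98 y 5.17 z 1.49 F [-0.4 -0.4 -1. ] open 0.0427 grip 0.0
```

The pack is seated: its top reads 79 mm and it is 2 mm off centre. On to the roll.

```bash
python3 -m handwheel '-.4 .7 0 0 0 0;-.4 .7 0 0 0 0;-.4 .7 0 0 0 0;-.4 .7 .2 0 0 0;-.4 .7 .3 0 0 0;-.4 .7 .3 0 0 0;-.4 .7 .3 0 0 0;-.18 .27 .3 0 0 0;0 0 .1 0 0 0;0 0 0 0 0 0;0 0 0 0 0 0;0 0 0 0 0 0'
python3 - <<'E'
from h import *
c=snap("wrist","w5.png");P=cloud(c); d=P.reshape(-1,3); m=(abs(d[:,0]-.444)<.07)&(abs(d[:,1]-.1225)<.07)&(d[:,2]>.043)&(d[:,2]<.056)
q=d[m][:,:2]*1000; print(len(q),cv2.minEnclosingCircle(q.astype(np.float32)))
E
python3 go.py .4389 .1662 .042 -83.6
```

```text
time_s: 17.83
ee_pos: [0.4393, 0.1671, 0.1192]
tcp_rot: [[0.994, 0.112, 0.001], [0.112, -0.994, 0.0], [0.001, -0.0, -1.0]]
force: [0.0, 0.3, 0.9]
opening: 0.0428
gripper_force: 0.0
7442 ((444.146728515625, 122.73359680175781), 49.936710357666016)
t 17.9 pos [0.4394 0.1672 0.1194] phi -83.6 tilt [0.001 0.   ] turn z units 0.0 shift units after turn: x -0.02 y 0.02 z 1.93 F [ 1.   0.8 -0.4] open 0.0425 grip 0.0
```

View pics/w5.png

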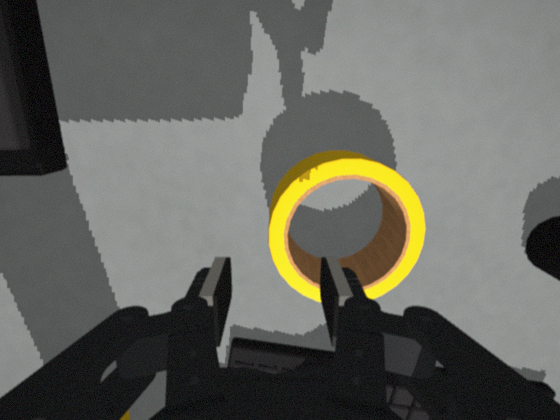

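The roll's centre is confirmed at (444,122.7) mm, and the jaws straddle its wall. I'll descend and grip.

```bash
python3 -m handwheel '0 0.01 .4 0 0 0;0 0 .5 0 0 0;0 0 .5 0 0 0;0 0 .3 0 0 0;0 0 .15 0 0 0;0 0 .08 0 0 0;0 0 0 0 0 0;0 0 0 0 0 0'; python3 -m handwheel '0 0 0 0 0 0;0 0 0 0 0 0;0 0 0 0 0 0;0 0 0 0 0 0;0 0 0 0 0 0;0 0 0 0 0 0;0 0 0 0 0 0' 1 70; python3 go.py .4389 .1662 .042 -83.6;  python3 -m handwheel '0 0 -.2 0 0 0;0 0 -.4 0 0 0;0 0 -.5 0 0 0;0 0 -.5 0 0 0;0 0 -.5 0 0 0;0 0 -.4 0 0 0;0 0 -.2 0 0 0;0 0 0 0 0 0;0 0 0 0 0 0'; python3 go.py .6446 .1808 .15 -83.6
```

```text
time_s: 18.55
ee_pos: [0.4394, 0.1662, 0.0423]
tcp_rot: [[0.994, 0.111, 0.002], [0.111, -0.994, 0.0], [0.002, 0.0, -1.0]]
force: [0.3, -0.3, 0.2]
opening: 0.0425
gripper_force: 0.0
time_s: 19.13
ee_pos: [0.4394, 0.166, 0.0426]
tcp_rot: [[0.994, 0.11, 0.001], [0.11, -0.994, 0.0], [0.002, -0.0, -1.0]]
force: [-1.5, 0.9, 6.3]
opening: 0.0117
gripper_force: 66.4
t 19.1 pos [0.4394 0.166  0.0426] phi -83.7 tilt [0.001 0.   ] turn z units -0.01 shift units after turn: x -0.01 y -0.01 z 0.01 F [-1.5  0.9  6.3] open 0.0117 grip 66.4
time_s: 19.88
ee_pos: [0.4383, 0.1659, 0.1492]
tcp_rot: [[0.994, 0.11, -0.0], [0.11, -0.994, 0.0], [-0.0, -0.0, -1.0]]
force: [-0.3, 0.5, -1.9]
opening: 0.0116
gripper_force: 66.3
t 19.9 pos [0.4383 0.1659 0.1492] phi -83.7 tilt [-0.  0.] turn z units -0.01 shift units after turn: x 5.17 y 0.20 z -0.02 F [-0.3  0.5 -1.9] open 0.0116 grip 66.3
```

```bash
python3 -m handwheel '.3 0 0 0 0 0;.6 .02 0 0 0 0;.7 .03 0 0 0 0;.7 .03 0 0 0 0;.7 .03 0 0 0 0;.7 .03 0 0 0 0;.7 .03 0 0 0 0;.5 .02 0 0 0 0;.27 .01 0 0 0 0;0 0 0 0 0 0;0 0 0 0 0 0;0 0 0 0 0 0'
python3 - <<'E'
from h import *
c=snap("wrist","w6.png");P=cloud(c); d=P.reshape(-1,3); hsv=cv2.cvtColor(c["img"],cv2.COLOR_BGR2HSV).reshape(-1,3)
yel=(hsv[:,0]>20)&(hsv[:,0]<35)&(hsv[:,1]>120)
m=yel&(d[:,2]>.13); q=d[m]; print(np.percentile(q[:,2],[2,50,98]))
for s in(-1,0,1):
    m2=q[(abs(q[:,0]-.65)<.1)]
a=q[q[:,2]>np.median(q[:,2])-.004]; x=np.c_[a[:,:2],np.ones(len(a))]
print("plane slope",np.linalg.lstsq(x,a[:,2],rcond=None)[0]); print("ring",cv2.minEnclosingCircle((a[:,:2]*1000).astype(np.float32)),len(a))
r=np.hypot(d[:,0]-.65,d[:,1]-.137)
m=(r<.04)&(d[:,2]>.06)&(d[:,2]<.08); print("knob",m.sum(),d[m].mean(0) if m.any() else 0)
m=(r<.045)&(d[:,2]>.018)&(d[:,2]<.028); print("hub",m.sum(),cv2.minEnclosingCircle((d[m][:,:2]*1000).astype(np.float32)) if m.any() else 0)
E
python3 go.py .6446 .1808 .0526 -83.6
```

```text
time_s: 20.88
ee_pos: [0.6436, 0.1808, 0.1478]
tcp_rot: [[0.994, 0.111, -0.003], [0.111, -0.994, -0.0], [-0.003, -0.0, -1.0]]
force: [-0.0, 0.7, -1.3]
opening: 0.0118
gripper_force: 66.4
[0.1332264  0.15183162 0.15336054]
plane slope [0.04176103 0.03089962 0.12032077]
ring ((648.2557373046875, 165.4988555908203), 78.06649780273438) 12005
knob 200 [0.64940366 0.13710075 0.07130425]
hub 44 ((632.54052734375, 125.33567810058594), 14.405204772949219)
t 20.9 pos [0.6436 0.1809 0.1483] phi -83.6 tilt [-0.003 -0.   ] turn z units -0.01 shift units after turn: x 0.02 y 0.00 z 2.39 F [ 0.  -0.4 -1. ] open 0.0116 grip 66.4
```

View pics/w6.png

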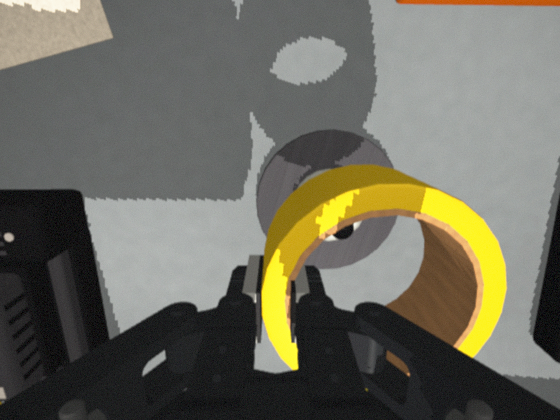

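Run:
```python
from h import *
c=snap("wrist");d=cloud(c).reshape(-1,3); hsv=cv2.cvtColor(c["img"],cv2.COLOR_BGR2HSV).reshape(-1,3)
m=(hsv[:,0]>20)&(hsv[:,0]<35)&(hsv[:,1]>120)&(d[:,2]>.147)&(d[:,2]<.16)&(np.hypot(d[:,0]-.649,d[:,1]-.137)<.065); a=d[m]
a=a[(a[:,1]<.165)]
x=np.c_[a[:,:2],np.ones(len(a))]; print("slope",np.linalg.lstsq(x,a[:,2],rcond=None)[0][:2]); print("ring",cv2.minEnclosingCircle((a[:,:2]*1000).astype(np.float32)),len(a))
# algebraic fit of mid-ring (outer hull)
h=cv2.convexHull((a[:,:2]*1000).astype(np.float32))[:,0]; r=np.hypot(*(h-[649,137]).T); print(np.round(r,1))
```

```text
slope [-0.00607984 -0.00401495]
ring ((654.026611328125, 133.9435272216797), 48.25534439086914) 7482
[50.1 50.1 50.1 50.2 50.4 50.5 50.9 50.5 50.4 50.4 50.1 46.6 41.5 40.7
 43.1 48.4 48.4 49.6 49.6 49.2 49.1 48.9 48.9 49.  49.1 49.  48.9 48.9
 49.  49.  49.1 49.4 49.3 49.5 49.6 49.8 49.8 49.8 50.  50.1]
```

The roll is level and centred to about 1 mm over the knob at (345,232) px. I'll lower it.

```bash
python3 -m handwheel '.02 0 .2 0 0 0;0 0 .4 0 0 0;0 0 .4 0 0 0;0 0 .4 0 0 0;0 0 .3 0 0 0;0 0 .25 0 0 0;0 0 .15 0 0 0;0 0 .08 0 0 0;0 0 0 0 0 0;0 0 0 0 0 0'; python3 go.py .6446 .1808 .0526 -83.6
```

```text
time_s: 21.82
ee_pos: [0.6463, 0.181, 0.063]
tcp_rot: [[0.994, 0.111, 0.001], [0.111, -0.994, 0.0], [0.001, 0.0, -1.0]]
force: [-0.0, 0.8, -1.5]
opening: 0.0118
gripper_force: 66.5
t 21.8 pos [0.6463 0.181  0.063 ] phi -83.6 tilt [0.001 0.   ] turn z units -0.01 shift units after turn: x -0.04 y 0.00 z 0.26 F [-0.   0.8 -1.5] open 0.0118 grip 66.5
```

```bash
python3 -m handwheel '-.04 0 .08 0 0 0;0 0 .08 0 0 0;0 0 .06 0 0 0;0 0 .03 0 0 0;0 0 .02 0 0 0;0 0 0 0 0 0;0 0 0 0 0 0'; python3 go.py .6446 .1808 .0526 -83.6
```

```text
time_s: 22.4
ee_pos: [0.6441, 0.1808, 0.0526]
tcp_rot: [[0.994, 0.111, -0.001], [0.111, -0.994, -0.0], [-0.001, 0.0, -1.0]]
force: [-4.4, 0.2, 5.1]
opening: 0.0116
gripper_force: 67.2
t 22.4 pos [0.6441 0.1808 0.0526] phi -83.6 tilt [-0.001 -0.   ] turn z units -0.01 shift units after turn: x 0.01 y 0.00 z -0.00 F [-4.4  0.2  5.1] open 0.0116 grip 67.2
```

```bash
python3 -m handwheel '0 0 0 0 0 0;0 0 0 0 0 0;0 0 0 0 0 0;0 0 0 0 0 0' .35; python3 -m handwheel '0 0 -.3 0 0 0;0 0 -.6 0 0 0;0 0 -.6 0 0 0;0 0 -.6 0 0 0;0 0 -.4 0 0 0;0 0 0 0 0 0;0 0 0 0 0 0'
python3 - <<'E'
from h import *
d=cloud(snap("wrist")).reshape(-1,3); m=(d[:,2]>.05)&(d[:,2]<.064)&(np.hypot(d[:,0]-.649,d[:,1]-.137)<.065); a=d[m]
x=np.c_[a[:,:2],np.ones(len(a))]; print("slope",np.linalg.lstsq(x,a[:,2],rcond=None)[0][:2],np.median(a[:,2])); print("ring",cv2.minEnclosingCircle((a[:,:2]*1000).astype(np.float32)),len(a))
E
python3 go.py .4415 -.1253 .13 .8
```

```text
time_s: 22.73
ee_pos: [0.6444, 0.1807, 0.0516]
tcp_rot: [[0.994, 0.111, 0.0], [0.111, -0.994, -0.0], [0.0, 0.0, -1.0]]
force: [-0.6, -0.3, 0.4]
opening: 0.0279
gripper_force: 0.0
time_s: 23.32
ee_pos: [0.645, 0.1808, 0.1531]
tcp_rot: [[0.994, 0.111, 0.003], [0.111, -0.994, 0.0], [0.003, 0.0, -1.0]]
force: [-1.0, 0.7, 0.2]
opening: 0.0279
gripper_force: 0.0
slope [0.00329118 0.00263915] 0.05684226425686986
ring ((649.6394653320312, 137.98020935058594), 49.974788665771484) 6455
t 23.4 pos [0.6439 0.1807 0.1513] phi -83.7 tilt [-0. -0.] turn z units -12.28 shift units after turn: x -7.58 y -5.17 z 0.53 F [-0.8 -0.1 -1. ] open 0.0278 grip 0.0
```

The roll is seated at (649.6,138) mm, flat. Next is the handset.

```bash
python3 -m handwheel '0 0 0 0 0 -1;0 0 0 0 0 -1;0 0 0 0 0 -1;0 0 0 0 0 -1;0 0 0 0 0 -1;0 0 0 0 0 -1;0 0 0 0 0 -1;0 0 0 0 0 -1;0 0 0 0 0 -1;0 0 0 0 0 -1;0 0 0 0 0 -1;0 0 0 0 0 -1' -.6; python3 -m handwheel '0 0 0 0 0 -.28;-.75 -.51 0 0 0 0;-.75 -.51 0 0 0 0;-.75 -.51 0 0 0 0;-.75 -.51 0 0 0 0;-.75 -.51 0 0 0 0;-.75 -.51 0 0 0 0;-.75 -.51 0 0 0 0;-.75 -.51 0 0 0 0;-.75 -.51 .2 0 0 0;-.75 -.51 .3 0 0 0;-.08 -.07 0 0 0 0'; python3 -m handwheel '0 0 0 0 0 0;0 0 0 0 0 0;0 0 0 0 0 0'
python3 - <<'E'
from h import *
c=snap("wrist","w7.png");d=cloud(c).reshape(-1,3); m=(d[:,2]>.02)&(d[:,2]<.048)&(abs(d[:,0]-.4415)<.05)&(abs(d[:,1]+.1253)<.12); a=d[m]
print("hs",cv2.minAreaRect((a[:,:2]*1000).astype(np.float32)),len(a),np.median(a[:,2]))
for lo,hi in((-.06,0.01),(-.26,-.17)):
    b=a[(a[:,1]>lo)&(a[:,1]<hi)]
    if len(b):print(lo,len(b),b[:,0].min(),b[:,0].max(),b[:,1].min(),b[:,1].max())
b=a[abs(a[:,1]+.125)<.02];print("handle x",np.percentile(b[:,0],[1,99]))
E
python3 go.py .4415 -.1253 .039 .8
```

```text
time_s: 24.37
ee_pos: [0.6429, 0.1806, 0.149]
tcp_rot: [[0.014, 1.0, -0.004], [1.0, -0.014, -0.0], [-0.001, -0.004, -1.0]]
force: [-0.3, 0.1, 0.4]
opening: 0.0684
gripper_force: 0.0
time_s: 25.37
ee_pos: [0.4371, -0.1272, 0.1279]
tcp_rot: [[-0.009, 1.0, -0.007], [1.0, 0.009, 0.002], [0.003, -0.007, -1.0]]
force: [-0.0, 1.5, 0.2]
opening: 0.0684
gripper_force: 0.0
time_s: 25.62
ee_pos: [0.442, -0.1244, 0.1314]
tcp_rot: [[-0.015, 1.0, -0.0], [1.0, 0.015, 0.0], [0.0, -0.0, -1.0]]
force: [0.1, -0.1, 0.4]
opening: 0.0684
gripper_force: 0.0
hs ((442.5329284667969, -123.70539093017578), (45.21476745605469, 188.36581420898438), 0.8190166354179382) 13028 0.0386091279931635
-0.06 2943 0.4188646852084963 0.46409711223065836 -0.059984279911865716 -0.029532267712539896
-0.26 2877 0.4219065255709722 0.46613366649595794 -0.21810518986992372 -0.17002046199697085
handle x [0.42711733 0.45834414]
t 25.7 pos [ 0.4422 -0.1243  0.1316] phi 0.9 tilt [0. 0.] turn z units 0.01 shift units after turn: x -0.02 y -0.02 z 2.31 F [0.1 0.7 0.1] open 0.0685 grip 0.0
```

View pics/w7.png

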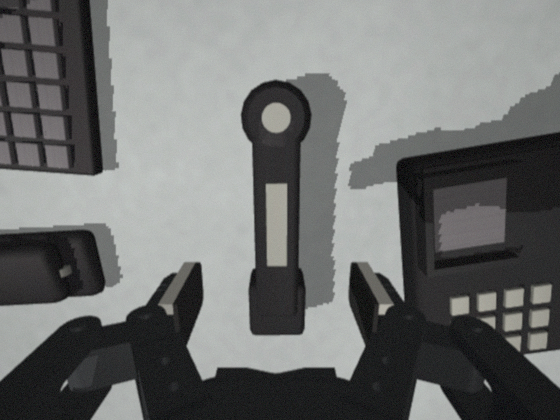

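The handset is between the jaws, its ear dot at (276,117) px, so the yaw is 90.8°. The jaws sit over its middle, and I'll grip it there.

```bash
python3 -m handwheel '0 0 .4 0 0 0;0 0 .5 0 0 0;0 0 .5 0 0 0;0 0 .4 0 0 0;0 0 .3 0 0 0;0 0 .15 0 0 0;0 0 .06 0 0 0;0 0 0 0 0 0;0 0 0 0 0 0'; python3 -m handwheel '0 0 0 0 0 0;0 0 0 0 0 0;0 0 0 0 0 0;0 0 0 0 0 0;0 0 0 0 0 0;0 0 0 0 0 0;0 0 0 0 0 0' 1 60; python3 go.py .4415 -.1253 .039 .8;  python3 -m handwheel '0 0 -.2 0 0 0;0 0 -.4 0 0 0;0 0 -.5 0 0 0;0 0 -.5 0 0 0;0 0 -.5 0 0 0;0 0 -.4 0 0 0;0 0 -.2 0 0 0;0 0 0 0 0 0;0 0 0 0 0 0'; python3 go.py .645 -.1024 .15 -79.5
```

```text
time_s: 26.42
ee_pos: [0.4423, -0.1252, 0.0399]
tcp_rot: [[-0.014, 1.0, 0.001], [1.0, 0.014, -0.001], [-0.001, 0.001, -1.0]]
force: [-0.2, -0.1, 0.1]
opening: 0.0682
gripper_force: 0.0
time_s: 27.0
ee_pos: [0.4424, -0.1257, 0.0401]
tcp_rot: [[-0.013, 1.0, 0.002], [1.0, 0.013, -0.001], [-0.001, 0.002, -1.0]]
force: [0.0, 1.0, 6.5]
opening: 0.0305
gripper_force: 60.9
t 27.0 pos [ 0.4424 -0.1257  0.0401] phi 0.8 tilt [ 0.002 -0.001] turn z units -0.0 shift units after turn: x 0.01 y -0.02 z 0.03 F [0.  1.  6.5] open 0.0305 grip 60.9
time_s: 27.75
ee_pos: [0.4412, -0.1251, 0.1468]
tcp_rot: [[-0.013, 1.0, -0.0], [1.0, 0.013, 0.0], [0.0, -0.0, -1.0]]
force: [-0.8, -0.4, -2.5]
opening: 0.0309
gripper_force: 60.0
t 27.8 pos [ 0.4412 -0.1251  0.1468] phi 0.8 tilt [-0.  0.] turn z units 11.68 shift units after turn: x 5.11 y 0.37 z -0.08 F [-0.8 -0.4 -2.5] open 0.0309 grip 60.0
```

```bash
python3 -m handwheel '0 0 0 0 0 .5;0 0 0 0 0 1;0 0 0 0 0 1;0 0 0 0 0 1;0 0 0 0 0 1;0 0 0 0 0 1;0 0 0 0 0 1;0 0 0 0 0 1;0 0 0 0 0 1;0 0 0 0 0 1;0 0 0 0 0 1;0 0 0 0 0 1'; python3 -m handwheel '0 0 0 0 0 .68;.4 .03 0 0 0 0;.7 .05 0 0 0 0;.7 .05 0 0 0 0;.7 .05 0 0 0 0;.7 .05 0 0 0 0;.7 .05 0 0 0 0;.6 .05 0 0 0 0;.4 .03 0 0 0 0;.21 .01 0 0 0 0;0 0 0 0 0 0;0 0 0 0 0 0';  python3 - <<'E'
from h import *
c=snap("wrist","w8.png");d=cloud(c).reshape(-1,3); f=np.radians(10.5); e=d-[.6531,-.1465,0]; lx=e[:,0]*np.cos(f)+e[:,1]*np.sin(f); ly=-e[:,0]*np.sin(f)+e[:,1]*np.cos(f)
m=(d[:,2]>.125)&(d[:,2]<.16)&(lx>.035)&(lx<.12)&(abs(ly-.045)<.05); a=np.c_[lx,ly][m]*1000
print("hs front",len(a),"x max",np.percentile(a[:,0],99.5)); b=a[a[:,0]>50]; print("cup y",np.percentile(b[:,1],[.5,99.5]),np.median(d[m][:,2]))
b=a[(a[:,0]>35)&(a[:,0]<44)];print("handle y",np.percentile(b[:,1],[1,99]) if len(b) else 0)
m=(d[:,2]>.045)&(d[:,2]<.058)&(abs(lx-.03)<.12)&(abs(ly)<.12);a=np.c_[lx,ly][m]*1000; print("phone x,y max", np.percentile(a,[.5,99.5],axis=0))
E
python3 go.py .645 -.1024 .0801 -79.5
```

```text
time_s: 28.75
ee_pos: [0.4404, -0.1246, 0.1452]
tcp_rot: [[0.98, 0.197, -0.003], [0.197, -0.98, 0.002], [-0.003, -0.003, -1.0]]
force: [0.5, -0.5, -3.0]
opening: 0.031
gripper_force: 60.0
time_s: 29.75
ee_pos: [0.6451, -0.1146, 0.1455]
tcp_rot: [[0.992, 0.123, -0.003], [0.123, -0.992, 0.001], [-0.003, -0.001, -1.0]]
force: [0.1, -0.3, -2.3]
opening: 0.0305
gripper_force: 59.9
hs front 15321 x max 92.34784226249295
cup y [ 7.28737656 50.55430988] 0.14400475413482638
handle y [15.21541302 46.21363994]
phone x,y max [[ 45.52848967 -80.44815746]
 [107.53982536  79.52302899]]
t 29.8 pos [ 0.6449 -0.1147  0.1459] phi -83.0 tilt [-0.003  0.001] turn z units -0.5 shift units after turn: x 0.06 y -0.30 z 1.64 F [ 0.3  0.4 -2.3] open 0.0307 grip 59.9
```

View pics/w8.png

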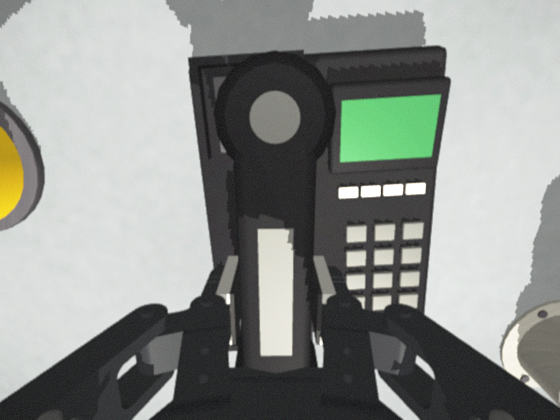

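I over-turned by 0.5 units. The handset sits about 12 mm right of the cradle, ear at (275,115) px, so I'll correct that now.

```bash
python3 -m handwheel '0 0 0 0 0 -.3;0 0 0 0 0 -.2;.03 -.15 0 0 0 0;.03 -.15 0 0 0 0;0 0 0 0 0 0;0 0 0 0 0 0;0 0 0 0 0 0';  cat > hm.py <<'E'
from h import *
c=snap("wrist","w9.png");d=cloud(c).reshape(-1,3); f=np.radians(10.5); e=d-[.6531,-.1465,0]; lx=e[:,0]*np.cos(f)+e[:,1]*np.sin(f); ly=-e[:,0]*np.sin(f)+e[:,1]*np.cos(f)
zt=read_state()["ee_pos"][2]
m=(d[:,2]>zt-.008)&(d[:,2]<zt+.008)&(lx>.035)&(lx<.12)&(abs(ly-.045)<.05); a=np.c_[lx,ly][m]*1000
print("hs x max (95)",np.percentile(a[:,0],99.5)); b=a[a[:,0]>55]; print("cup y (22..68)",np.percentile(b[:,1],[.5,99.5]),np.median(d[m][:,2]))
m=(d[:,2]>.033)&(d[:,2]<.058)&(abs(lx-.06)<.09)&(abs(ly)<.12);a=np.c_[lx,ly][m]*1000; print("phone xmax(108) y(+-86)", np.percentile(a,[.5,99.5],axis=0))
E
python3 hm.py
python3 go.py .645 -.1024 .0801 -79.5
```

```text
time_s: 30.38
ee_pos: [0.6464, -0.1025, 0.1473]
tcp_rot: [[0.983, 0.182, 0.0], [0.182, -0.983, -0.0], [0.0, 0.0, -1.0]]
force: [0.2, 0.2, -2.0]
opening: 0.031
gripper_force: 59.9
hs x max (95) 95.95842280231635
cup y (22..68) [23.42038799 66.55645407] 0.14599487841103537
phone xmax(108) y(+-86) [[-29.06907926 -82.72016175]
 [106.87463187  82.31537821]]
t 30.4 pos [ 0.6464 -0.1026  0.1472] phi -79.5 tilt [ 0. -0.] turn z units -0.0 shift units after turn: x -0.03 y -0.01 z 1.68 F [ 0.2  1.6 -2.6] open 0.0306 grip 59.9
```

The ear now sits 1 mm long of the far well and is centred across it. I'll lower it.

```bash
python3 -m handwheel '-.03 0 .2 0 0 0;0 0 .3 0 0 0;0 0 .3 0 0 0;0 0 .3 0 0 0;0 0 .2 0 0 0;0 0 .12 0 0 0;0 0 .06 0 0 0;0 0 .03 0 0 0;0 0 0 0 0 0;0 0 0 0 0 0'; python3 go.py .645 -.1024 .0801 -79.5
```

```text
time_s: 31.27
ee_pos: [0.6457, -0.103, 0.0874]
tcp_rot: [[0.983, 0.182, 0.001], [0.182, -0.983, -0.0], [0.001, 0.001, -1.0]]
force: [0.4, -0.5, -2.2]
opening: 0.0307
gripper_force: 59.9
t 31.3 pos [ 0.6457 -0.103   0.0874] phi -79.5 tilt [ 0.001 -0.   ] turn z units -0.0 shift units after turn: x -0.01 y -0.02 z 0.18 F [ 0.4 -0.5 -2.2] open 0.0307 grip 59.9
```

```bash
python3 -m handwheel '0 0 .06 0 0 0;0 0 .05 0 0 0;0 0 .04 0 0 0;0 0 .02 0 0 0;0 0 .01 0 0 0;0 0 0 0 0 0;0 0 0 0 0 0'; python3 go.py .645 -.1024 .0801 -79.5
```

```text
time_s: 31.85
ee_pos: [0.6452, -0.1028, 0.0801]
tcp_rot: [[0.983, 0.182, -0.0], [0.182, -0.983, 0.0], [-0.0, -0.0, -1.0]]
force: [-3.6, 1.2, 4.8]
opening: 0.0308
gripper_force: 60.6
t 31.9 pos [ 0.6452 -0.1028  0.0801] phi -79.5 tilt [-0.  0.] turn z units -0.0 shift units after turn: x -0.00 y -0.01 z 0.00 F [-3.6  1.2  4.8] open 0.0308 grip 60.6
```

```bash
python3 -m handwheel '0 0 0 0 0 0;0 0 0 0 0 0;0 0 0 0 0 0;0 0 0 0 0 0;0 0 0 0 0 0' -.4; python3 -m handwheel '0 0 -.3 0 0 0;0 0 -.5 0 0 0;0 0 -.6 0 0 0;0 0 -.6 0 0 0;0 0 -.6 0 0 0;-.6 0 -.5 0 0 0;-1 0 0 0 0 0;-1 0 0 0 0 0;-1 0 0 0 0 0;-.6 0 0 0 0 0;0 0 0 0 0 0;0 0 0 0 0 0'
python3 - <<'E'
from h import *
f=np.radians(10.5)
for n in("wrist","top"):
    d=cloud(snap(n,"end_%s.png"%n)).reshape(-1,3); e=d-[.6531,-.1465,0]; lx=e[:,0]*np.cos(f)+e[:,1]*np.sin(f); ly=-e[:,0]*np.sin(f)+e[:,1]*np.cos(f)
    m=(d[:,2]>.066)&(d[:,2]<.09)&(abs(lx)<.12)&(abs(ly-.045)<.05); a=np.c_[lx,ly][m]*1000
    print(n,len(a),cv2.minAreaRect(a.astype(np.float32)) if len(a) else 0,np.median(d[m][:,2]))
    x=np.c_[a,np.ones(len(a))]; print(np.linalg.lstsq(x,d[m][:,2]*1000,rcond=None)[0])
E
```

```text
time_s: 32.27
ee_pos: [0.6453, -0.1029, 0.0795]
tcp_rot: [[0.983, 0.182, 0.0], [0.182, -0.983, -0.0], [0.0, 0.0, -1.0]]
force: [-0.2, -0.2, 0.8]
opening: 0.0601
gripper_force: 0.0
time_s: 33.27
ee_pos: [0.4797, -0.1337, 0.2046]
tcp_rot: [[0.984, 0.18, 0.002], [0.18, -0.984, -0.001], [0.002, 0.001, -1.0]]
force: [-0.1, 0.0, 1.3]
opening: 0.0598
gripper_force: 0.0
wrist 6174 ((-57.15463638305664, 44.084938049316406), (72.58524322509766, 44.06412124633789), 0.14794965088367462) 0.07767654802931219
[8.01816405e-02 1.09127466e-03 8.14507330e+01]
top 778 ((-0.5998687744140625, 44.519798278808594), (188.11534118652344, 45.23082733154297), 0.5614915490150452) 0.07893806073553755
[ 7.54295111e-03 -9.00680484e-02  8.26884423e+01]
```

View pics/end_top.png

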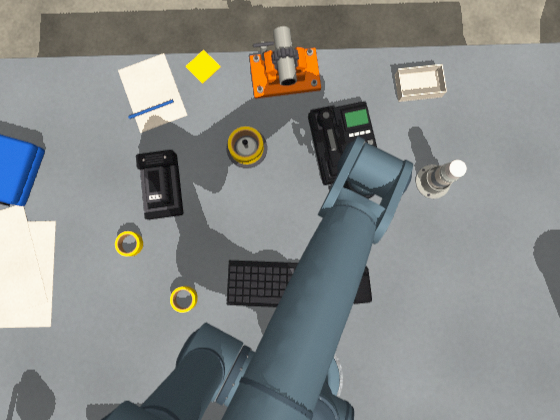

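The final top view shows all four seated: handset in the cradle at (330,140), pack in the bay with its gauge down at (155,197), roll on the hub at (246,146), can in the cup at (445,175).

```bash
python3 -c "
from station import *
print(hand_in())"
```

```text
the job is handed in; nothing more can be done
None
```

I handed the job in at about 33 s of robot time with the handset, pack, roll and can all seated, each within about 2 mm of target by the camera checks; the hand-in returned no verdict.

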